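# Shut the balance's draught shield and tare it

## Robot

A 6-joint arm with a two-finger parallel gripper is mounted at the origin on the work surface. World frame = base frame: x ahead of the robot, y to its left, z up, the work surface at z = 0. Lengths are in mm, angles in rad, forces in N, time in s.
With the tool pointing down it reaches from about 350 to 875 mm from the base axis. Payload 4.2 kg.
Tool frame: the origin (TCP) lies on the mounting face of the last link; the fingertips stand 173 mm ahead of it and the grasp point (between the pads) lies 155 mm ahead of it; z points along the fingers, y is the direction in which the jaws open and shut (so a half turn about z gives the same grasp; the last joint's range is limited). The gripper opens to 85 mm and grips with 20 to 120 N. Pads are 22 mm wide; open, the fingers measure 114 mm over their backs; the gripper's body (76 mm by 85 mm) begins 54 mm behind the grasp point. The pads swing forward as they close: fully open they stand 13 mm farther back than shut.
Start: joints at [1.415, 0.385, 0.008, 0, -1.194, -0.259], TCP at [251.846, 571.991, 404.712] pointing down, gripper open.
Joint ranges: [-3.14, 3.14], [-1.21, 2.06], [-1.07, 1.41], [-3.16, 2.05], [-2.99, -0.16], [-3.1, 3.1]. Speed limits (rad/s): [2.79, 2.79, 3.14, 3.14, 3.14, 3.14].

## Interface

Orientations are given as a unit quaternion [x, y, z, w].
In Python, from bench import arm gives the robot as it stands. The module is installed in compiled form; this text tells all that it offers.
- The arm moves only by the tool play_rows, never from a script. Its argument "moves" is a list of rows, each a list of 3 entries, a list of its own where there are three numbers: the shift along the world's x, y, z in units of 30 cm (1.0 is 30 cm), then the turn about the world's z in units of 30 degrees (1.0 is 30 degrees), then the gripper's target within -1 to 1 (shut at 1, half-way at 0, fully open at -1). In form: [[[x, y, z], turn, jaw], ...]. A call has 1 to 12 rows; each row is the pose to reach, as a shift and turn from the pose measured when the call began; what a row does not reach only later rows make up. A row lasts 1/8 s, in which the tool goes at most 62.5 mm and 10.7 degrees, less where a joint would pass 70% of its speed; a pose out of reach is approached as far as the arm can. A call with a number of a shift or a turn outside -1 to 1 is refused whole. A call with a gripper value outside its range is refused whole. The fingers move at their own pace and stop on an object; the grip force is fixed at half the most. Time passes only in rows, so rows that repeat a pose let the fingers close. It gives the time, the measured TCP pose, the force and the opening at its end, in the units of the state.
- arm.read_state(): the state, without advancing time (a new reading comes with each control period).
- arm.get_image(name): name is "scene" or "side" or "wrist"; returns a dict with "pixels" (480x640x3 uint8, red, green, blue), "vfov" (degrees; the focal length in pixels is half the picture's height over the tangent of half this angle, whatever the lens; pixels are square), "cx", "cy" (the principal point, pixels), "xyz" and "rotation" of the camera in the world. Camera axes: x right, y up, looking along -z (the intrinsics and any distortion apply to the point x, -y, -z); pixel columns grow to the right and rows downward; lengths in mm; the calibration is good to about 2 mm. A picture is of the moment at which its call begins. There is no depth.
- arm.job_done(): hands the job in, once; it reports no verdict.
Trained networks look in a picture, given as the dict that the camera call returned (one of the last four; its "shot" number tells which), for a name from the list of things; names that differ only in an ending like _2 or _b are one class to them, and where a whole thing is asked for, a point or a joint stands for the part that bears it (a point fixed in the world has none). Each returns a list of dicts, best first, with "conf" (0 to 1); they miss things now and then, are a little off and sometimes report something else, mostly with a low value. They report only what shows in the picture. A call takes as long as a camera call. They do not tell look-alikes from the thing itself.
- arm.look_for(name, picture): "centre" ([x, y, z] in mm, in world coordinates, good to about 4 mm: the middle of the surface that is visible of it).
The state is a dict: "clock": time; "joints": joint angles; "joint_vel": joint speeds; "joint_efforts": joint torques, N m; "position": TCP position; "ee_rot": TCP orientation; "contact_force": force on the tool from outside, world axes, zero at the start; "wrist_torque": the same for the moment, N m; "gripper_width": finger opening in mm.
Only numpy, scipy, OpenCV 4.12 (cv2) and the standard library are available. Lean on these libraries where they do the work, as an engineer would, in place of code of your own. Each camera call takes 0.05 s, during which the arm holds its last target.

## Task

The weighing bottle is already standing on the balance's pan, so get the balance ready: with your fingertips push the draught shield's sliding top pane and its sliding side door fully shut, in whichever order, and only then press the tare key (the wide bar-shaped one) all the way down and let it come back up. Do not press the round power key, and leave the weighing bottle and all the other glassware and tools where they are.

Things in the scene. Friction and masses are not known exactly. Their poses are not given: they have to be found in the camera images.
- balance: Grey laboratory balance, fixed, 330 (x) x 210 (y) mm. Origin: centre of its underside, on the bench; x from its key panel (front) to its back, y to its left, z up. Key panel top at z = 58, with a display at x = -70. Behind it the glass draught shield: x = -30 to 158, y = -103 to 97, up to z = 239; inside, a round steel pan, 80 across, top at z = 91, centre x = 65, y = 0.
- top_pane (a joint): Opening of the clear top pane of the draught shield, in m: 0 = fully shut (end stop), up to 0.1 = pushed open towards the balance's back (balance +x). It slides level, with about 1.5 N of friction and no spring, and stays where it is left; it cannot be lifted.
- top_handle (a point): Centre of the black bar on the top pane (12 in x, 70 in y, 22 mm high; it stands on the pane, whose upper face is at z = 239, and its top is at z = 261). It moves with the pane; at balance x = -10, y = 0, z = 250 when shut.
- side_door (a joint): Opening of the clear sliding door on the balance's right side (balance -y), in m: 0 = fully shut (end stop), up to 0.1 = pushed open towards the balance's back (balance +x). It slides level, with about 1.5 N of friction and no spring, and stays where it is left.
- side_handle (a point): Centre of the black tab that sticks out sideways from the side door, near its upper front corner (12 in x, 42 in y, 42 mm high, z = 191 to 233); its outer end is 42 from the door's glass. It moves with the door; at balance x = -10, y = -124, z = 212 when shut.
- tare_key (a joint): Travel of the tare key, in m: 0 = up, 0.005 = fully down. A spring brings it back up; about 1 N starts it and 4.6 N takes it all the way down.
- tare_key_top (a point): Centre of the upper face of the tare key: the wide white bar-shaped key, 20 (x) x 48 (y) mm, on the right of the key panel (balance x = -125, y = -40, z = 70 when up). Moves with the key.
- power_key (a joint): Travel of the power key, in m: 0 = up, 0.005 = fully down. Not to be pressed.
- power_key_top (a point): Centre of the upper face of the power key: the small round white key, 20 mm across, on the left of the key panel (balance x = -125, y = +50, z = 70 when up).
- weighing_bottle: Small stoppered glass weighing bottle, 36 across, 52 mm high, loose on the pan inside the shield. Origin: centre of its underside.
- conical_flask: Glass conical flask, 80 across at its foot, 122 mm high, loose on the bench to the left of the balance. Origin: centre of its underside.
- volumetric_flask: Glass volumetric flask with a thin neck and white stopper, 70 across, 170 mm high, loose on the bench to the left of the balance. Origin: centre of its underside.
- reagent_bottle: Brown glass reagent bottle with a black cap, 60 across, 130 mm high, loose on the bench to the right of the balance. Origin: centre of its underside.
- beaker: Glass beaker, 64 across, 85 mm high, loose on the bench to the right of the balance. Origin: centre of its underside.
- mortar: White ceramic mortar bowl, 80 across, 50 mm high, loose on the bench to the right of the balance. Origin: centre of its underside.
- spatula: Thin double-ended steel laboratory spatula, 164 mm long, 5 thick, lying on the bench at the left of the balance's front. Origin: underside, near its middle.
Things that resemble listed ones, but are neither listed nor needed, are in the scene too. Leave any brown look-alike of the weighing_bottle alone. There is more than one size of the spatula; the job needs the smaller.

How it is judged:
By the outcome, as a careful person would: the job done as asked, in the order asked, and still so for the second after the job is handed in, with the robot touching nothing.
It also fails if it takes over 56 s, if anything falls off the work surface, if the arm or the gripper's body presses on something with over 40 N, if the wrist force passes 120 N, or if a joint passes its speed limit or range.

## Working session

There is one attempt and no reset: what is moved stays moved. The work goes in short steps, Python scripts to look and compute and a tool call to move; the robot and the scene stay as the last step left them, time stands still between calls to the robot, and variables do not carry over. Pictures are saved under pics/ and viewed, and the job is handed in when it is done.

Besides the shell and the picture viewer there is one more tool, called after "Call:" by a JSON object that holds its "name" and its "arguments", one argument or row to a line. play_rows: Moves the arm, as the interface text tells. Shifts and turns lie within -1 to 1; 1 stands for 30 cm of shift or 30 degrees of turn. Its arguments: {"type":"object","properties":{"moves":{"type":"array"}},"required":["moves"]}

```bash
mkdir -p pics; cat > h.py <<'E'
from bench import arm
import numpy as np, cv2
def shot(n,f):
    p=arm.get_image(n); cv2.imwrite(f'pics/{f}.png',cv2.cvtColor(p['pixels'],cv2.COLOR_RGB2BGR)); return p
E
python3 - <<'E'
from h import *
s=arm.read_state(); print(s)
for n in ["scene","side","wrist"]:
    p=shot(n,n+'0'); print(n,{k:v for k,v in p.items() if k!='pixels'})
    for t in ["balance","top_handle","side_handle","tare_key_top","power_key_top","tare_key","weighing_bottle"]:
        print(t,[(np.round(d['centre']),round(d['conf'],2)) for d in arm.look_for(t,p)][:3])
print(arm.read_state()['clock'])
E
```

```text
{'clock': 0.0, 'joints': array([ 1.41460456e+00,  3.85569193e-01,  6.60460558e-03, -5.13969602e-04,
       -1.19399680e+00, -2.58624129e-01]), 'joint_vel': array([ 0.00049297, -0.0016863 , -0.0009192 ,  0.00066716, -0.0016269 ,
        0.00152233]), 'joint_efforts': array([-3.31401461e-04, -3.92283869e+01,  1.88395947e+01,  4.18615535e+00,
       -4.69821956e-03, -3.43527660e-06]), 'position': array([251.7565262 , 571.82263201, 403.60300638]), 'ee_rot': array([ 9.78547837e-01, -2.06016751e-01, -1.83122123e-04,  1.09333645e-03]), 'contact_force': array([ 0.0246233 , -0.144998  , -0.08031087]), 'wrist_torque': array([-0.02427604,  0.03380337, -0.02525483]), 'gripper_width': 85.38267745151018}
scene {'vfov': 49.30220298540861, 'cx': 316.3855620484196, 'cy': 244.78303853104728, 'xyz': array([ 481.78414795,  522.10172653, 1292.47247181]), 'rotation': array([-0.01770999,  0.15119338,  0.98022966, -0.12639912]), 'shot': 1}
balance [(array([631., 156., 162.]), 0.8)]
top_handle [(array([724., 132., 239.]), 0.96)]
side_handle [(array([595.,  52., 173.]), 0.67)]
tare_key_top [(array([451., 149.
[... 435 characters left out ...]
6,  0.86519926]), 'shot': 2}
balance [(array([623.,  71., 139.]), 0.79)]
top_handle [(array([725., 116., 235.]), 0.97)]
side_handle []
tare_key_top [(array([446., 141.,  66.]), 0.66)]
power_key_top [(array([464., 230.,  67.]), 0.4)]
tare_key [(array([448., 143.,  70.]), 0.73), (array([725., 116., 238.]), 0.18)]
weighing_bottle [(array([697., -42.,  45.]), 0.75)]
wrist {'vfov': 66.07894033264222, 'cx': 322.49710364133824, 'cy': 245.37897034887553, 'xyz': array([326.64456793, 538.17058194, 372.85365935]), 'rotation': array([ 0.08716061, -0.1345447 ,  0.8269707 , -0.53890649]), 'shot': 3}
balance []
top_handle []
side_handle []
tare_key_top []
power_key_top []
tare_key []
weighing_bottle []
1.2
```

View pics/scene0.png

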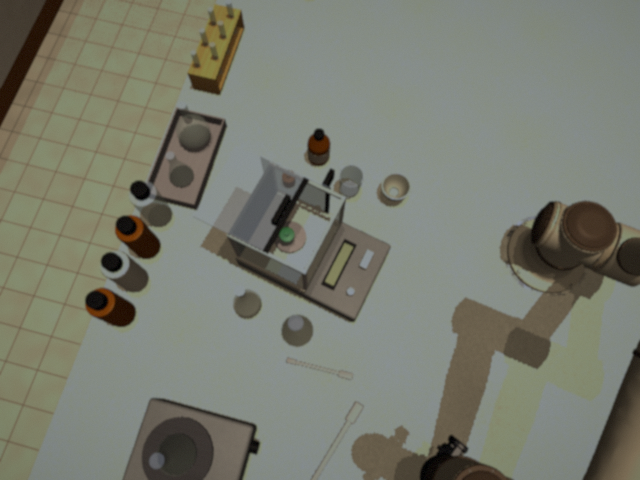

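View pics/side0.png

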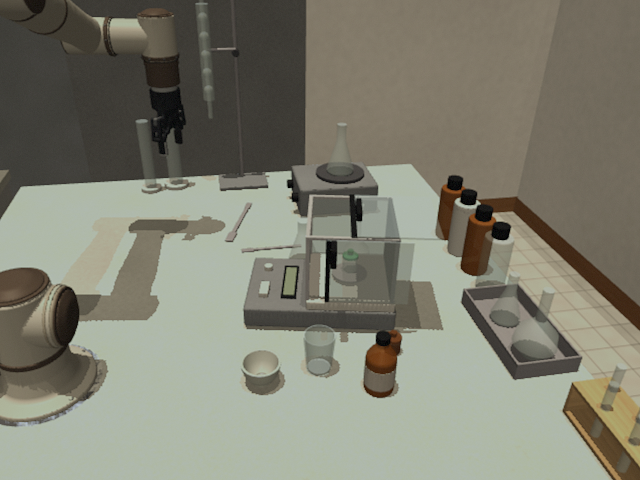

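```bash
cat >> h.py <<'E'
from scipy.spatial.transform import Rotation as R
def proj(p,X):
    X=np.atleast_2d(X); c=R.from_quat(p['rotation']).inv().apply(X-np.array(p['xyz']))
    f=240/np.tan(np.radians(p['vfov']/2))
    return np.c_[p['cx']+f*c[:,0]/-c[:,2], p['cy']+f*(-c[:,1])/-c[:,2]]
def bal(o,yaw,P):
    P=np.atleast_2d(np.array(P,float)); c,s=np.cos(yaw),np.sin(yaw)
    return np.c_[o[0]+c*P[:,0]-s*P[:,1],o[1]+s*P[:,0]+c*P[:,1],P[:,2]]
E
python3 - <<'E'
from h import *
for n in ["scene","side"]:
    p=shot(n,n+'1')
    print(proj(p,[[0,0,0],[578,162,0],[448,145,68],[464,230,67]]))
    im=cv2.imread(f'pics/{n}1.png')
    c=im[150:330,190:400] if n=="scene" else im[180:340,235:445]
    cv2.imwrite(f'pics/{n}1z.png',cv2.resize(c,None,fx=3.8,fy=3.33 if 0 else 3.3,interpolation=cv2.INTER_CUBIC) if 0 else cv2.resize(c,None,fx=3.3,fy=3.3,interpolation=cv2.INTER_CUBIC))
E
```

```text
[[546.41662723 254.13701639]
 [313.87897544 257.78329285]
 [367.17643958 256.59511389]
 [352.64919651 288.04569712]]
[[ 42.23304785 381.63748074]
 [319.09467735 302.61176779]
 [263.93316846 288.32222795]
 [266.88953565 267.4906431 ]]
```

View pics/scene1z.png

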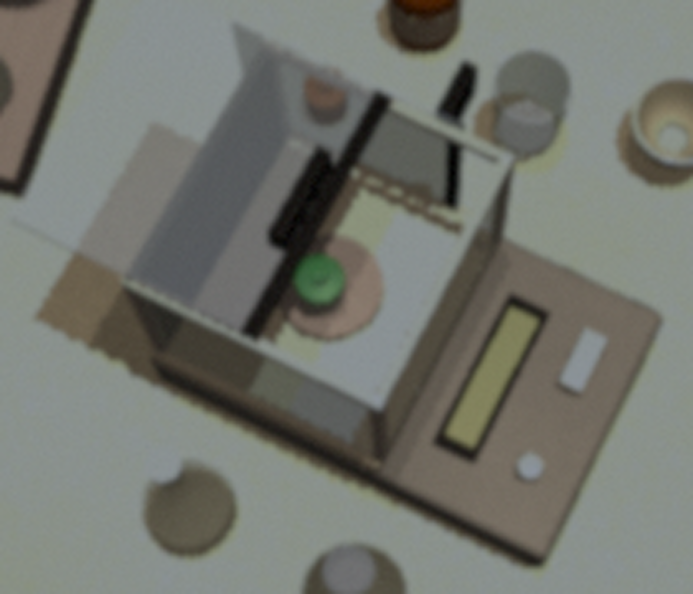

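View pics/side1z.png

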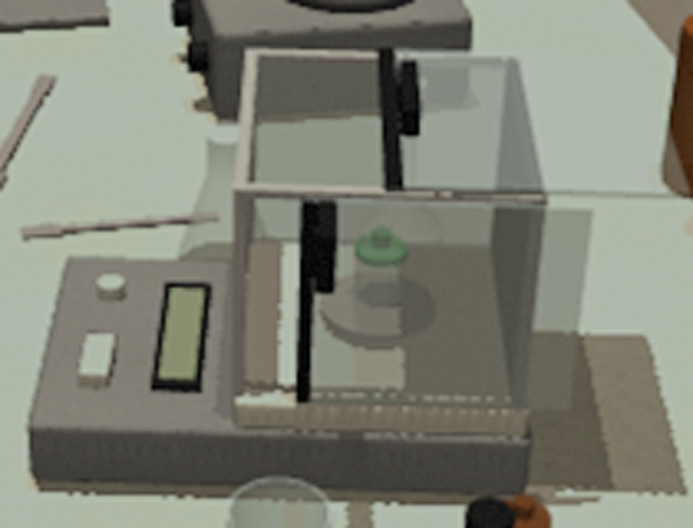

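```bash
cat > fit.py <<'E'
from h import *
from scipy.optimize import least_squares
ps=arm.get_image("scene"); pd=arm.get_image("side")
S=[((-125,-40,70),(585,357)),((-125,50,70),(531,465)),((-30,-103,239),(513,158)),((-30,97,239),(380,405)),((158,97,239),(130,283)),((-70,0,58),(493,375)),((-165,105,58),(545,553)),((-165,-105,58),(660,318))]
D=[((-125,-40,70),(98,350)),((-125,50,70),(111,282)),((-70,0,58),(182,335)),((-30,-103,239),(238,190)),((-30,97,239),(248,50)),((158,-103,239),(546,199)),((-165,-105,58),(33,427)),((-165,105,58),(68,260))]
US=np.array([[190+u/3.3,150+v/3.3] for _,(u,v) in S]); UD=np.array([[235+u/3.3,180+v/3.3] for _,(u,v) in D])
def res(q):
    return np.r_[(proj(ps,bal(q[:2],q[2],[a for a,_ in S]))-US).ravel(),(proj(pd,bal(q[:2],q[2],[a for a,_ in D]))-UD).ravel()]
r=least_squares(res,[578,162,-.18],loss='soft_l1'); q=r.x
print(q,np.degrees(q[2])); print(np.round(res(q).reshape(-1,2),1).tolist())
for nm,base,(us,ud),bx in [("top",(-10,0,250),((303,198),(409,97)),0),("side",(-10,-124,212),((455,93),(319,246)),0)]:
    for d in np.arange(0,.101,.01)*1000:
        P=bal(q[:2],q[2],[(base[0]+d,base[1],base[2])])
        a=proj(ps,P)[0];b=proj(pd,P)[0]
        print(nm,d,np.round([(a[0]-190)*3.3-us[0],(a[1]-150)*3.3-us[1],(b[0]-235)*3.3-ud[0],(b[1]-180)*3.3-ud[1]]))
E
python3 fit.py
```

```text
[ 5.80222787e+02  1.62923040e+02 -2.02549717e-01] -11.605243944279062
[[-1.1, -0.5], [-0.4, -0.7], [0.5, -5.1], [-0.3, -0.3], [-3.7, -1.4], [-0.9, -0.1], [0.4, 1.4], [1.3, -3.1], [-0.2, 0.5], [-0.5, -0.8], [-0.0, -0.2], [-0.5, -1.6], [-0.8, -2.6], [1.1, -2.2], [-1.9, -1.3], [-1.5, -2.5]]
top 0.0 [ 116.   57. -137.   -6.]
top 10.0 [ 102.   50. -121.   -5.]
top 20.0 [  88.   44. -106.   -5.]
top 30.0 [ 74.  37. -90.  -5.]
top 40.0 [ 60.  31. -75.  -4.]
top 50.0 [ 46.  24. -59.  -4.]
top 60.0 [ 32.  18. -44.  -4.]
top 70.0 [ 18.  11. -28.  -3.]
top 80.0 [  5.   5. -13.  -3.]
top 90.0 [-9. -2.  3. -3.]
top 100.0 [-23.  -8.  18.  -2.]
side 0.0 [ 44.  26. -51.  -4.]
side 10.0 [ 31.  20. -34.  -4.]
side 20.0 [ 18.  14. -17.  -3.]
side 30.0 [ 4.  8. -0. -3.]
side 40.0 [-9.  2. 16. -2.]
side 50.0 [-22.  -4.  33.  -2.]
side 60.0 [-35. -10.  50.  -2.]
side 70.0 [-48. -16.  66.  -1.]
side 80.0 [-61. -21.  83.  -1.]
side 90.0 [-74. -27. 100.  -1.]
side 100.0 [-87. -33. 117.  -0.]
```

Call:
{"name": "play_rows", "arguments": {
  "moves": [
    [[0,0,0.2],0,1],
    [[0.05,-0.05,0.35],-0.1,1],
    [[0.2,-0.2,0.35],-0.3,1],
    [[0.35,-0.35,0.35],-0.5,1],
    [[0.5,-0.5,0.35],-0.7,1],
    [[0.65,-0.65,0.35],-0.9,1],
    [[0.8,-0.8,0.35],-1,1],
    [[0.9,-0.9,0.35],-1,1],
    [[1,-1,0.35],-1,1],
    [[1,-1,0.35],-1,1]
  ]
}}

```text
clock: 2.65
position: [553.5, 270.0, 509.2]
ee_rot: [0.891, -0.454, -0.0, 0.0]
contact_force: [0.8, 0.3, -0.5]
gripper_width: -0.4
```

Call:
{"name": "play_rows", "arguments": {
  "moves": [
    [[0.15,-0.1,0],-0.33,1],
    [[0.3,-0.25,0],-0.66,1],
    [[0.45,-0.4,0],-1,1],
    [[0.5,-0.44,0],-1,1],
    [[0.5,-0.44,0],-1,1]
  ]
}}

```text
clock: 3.28
position: [704.3, 137.5, 507.8]
ee_rot: [0.743, -0.67, -0.001, 0.001]
contact_force: [-0.6, -0.2, 0.7]
gripper_width: -0.2
```

```bash
python3 - <<'E'
from h import *
p=shot("wrist","w1"); q=[580.2,162.9]; y=-.2025
im=cv2.imread('pics/w1.png')
for P,c in [((-10+86,0,261),(0,0,255)),((-10+32,-145,233),(255,0,0)),((-30,-103,239),(0,255,0)),((158,-103,239),(0,255,0)),((-30,97,239),(0,255,0)),((-125,-40,70),(255,0,255))]:
    u=proj(p,bal(q,y,[P]))[0]; print(P,u)
    if abs(u).max()<2000: cv2.circle(im,tuple(int(a) for a in u),4,c,-1)
cv2.imwrite('pics/w1o.png',im)
p=shot("side","s2"); s=arm.read_state(); print(s['position'],s['joints'],s['clock'])
E
```

```text
(76, 0, 261) [398.17864073 283.74662851]
(22, -145, 233) [559.41596454  79.24045697]
(-30, -103, 239) [605.49494939 173.60585384]
(158, -103, 239) [323.82096941  76.8263566 ]
(-30, 97, 239) [472.72665444 414.46325582]
(-125, -40, 70) [541.8582051  232.04691872]
[703.04367645 138.88253518 509.050348  ] [ 4.19859184e-01  5.13281370e-01  4.67490329e-01 -2.98472683e-04
 -1.52620045e+00 -3.14468719e-01] 3.375
```

View pics/w1o.png

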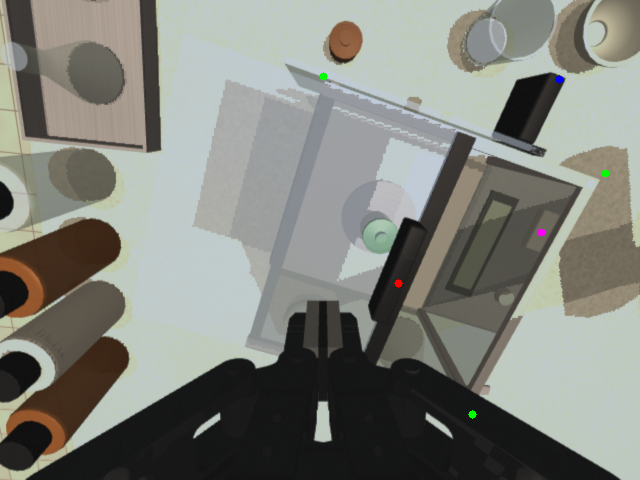

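View pics/s2.png

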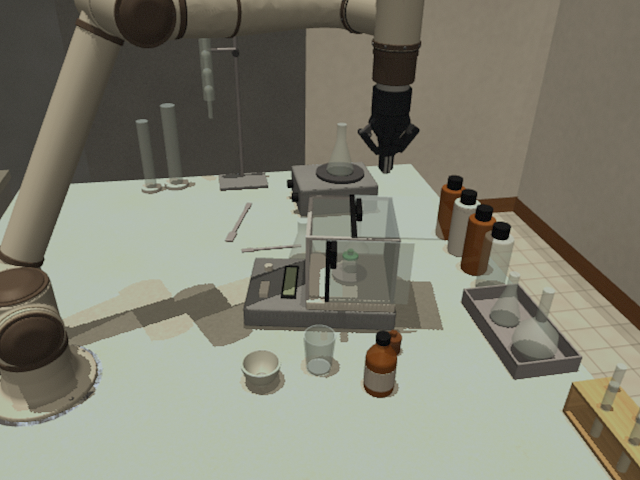

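```bash
cat > fit2.py <<'E'
from h import *
from scipy.optimize import least_squares
ps=arm.get_image("scene"); pd=arm.get_image("side"); pw=arm.get_image("wrist")
im=cv2.cvtColor(pw['pixels'],cv2.COLOR_RGB2BGR)
cv2.imwrite('pics/wz.png',cv2.resize(im[50:410,270:640],None,fx=1.65,fy=1.65,interpolation=cv2.INTER_CUBIC))
S=[((-125,-40,70),(585,357)),((-125,50,70),(531,465)),((-30,-103,239),(513,158)),((-30,97,239),(380,405)),((158,97,239),(130,283)),((-70,0,58),(493,375)),((-165,105,58),(545,553)),((-165,-105,58),(660,318))]
D=[((-125,-40,70),(98,350)),((-125,50,70),(111,282)),((-70,0,58),(182,335)),((-30,-103,239),(238,190)),((-30,97,239),(248,50)),((158,-103,239),(546,199)),((-165,-105,58),(33,427)),((-165,105,58),(68,260))]
W=[((-125,-40,70),(543,230)),((-125,50,70),(506,297)),((-70,0,58),(483,243)),((-30,-103,239),(583,186)),((-30,97,239),(483,393))]
US=np.array([[190+u/3.3,150+v/3.3] for _,(u,v) in S]); UD=np.array([[235+u/3.3,180+v/3.3] for _,(u,v) in D]); UW=np.array([u for _,u in W],float)
def pk(p,X,k):
    c=np.array([p['cx'],p['cy']]); f=240/np.tan(np.radians(p['vfov']/2)); d=(proj(p,X)-c)/f
    return c+f*d*(1+k*(d**2).sum(1,keepdims=True))
def res(q):
    return np.r_[tuple((pk(p,bal(q[:2],q[2],[a for a,_ in L]),k)-U).ravel() for p,L,U,k in [(ps,S,US,q[3]),(pd,D,UD,q[4]),(pw,W,UW,q[5])])]
if __name__=="__main__":
    r=least_squares(res,[578,162,-.18,0,0,0],loss='soft_l1'); q=r.x
    print(q,np.degrees(q[2])); print(np.round(res(q).reshape(-1,2),1).tolist())
E
python3 fit2.py
```

```text
[ 5.78206114e+02  1.62868714e+02 -1.92202960e-01 -1.04445098e+00
 -7.59752870e-01 -1.18952447e-01] -11.012418443363837
[[-0.7, -1.0], [0.4, -1.5], [0.6, -4.5], [1.1, -0.1], [0.1, -0.0], [-0.0, -0.2], [0.9, -0.9], [0.4, -3.6], [-0.4, 0.4], [-1.3, -0.5], [-0.8, -0.1], [-0.9, -1.4], [-2.1, -2.2], [-0.9, -2.5], [-0.6, -2.2], [-2.2, -2.2], [-9.7, 0.3], [-4.3, -1.4], [-6.6, 1.6], [0.9, -10.1], [-15.6, 11.0]]
```

View pics/wz.png

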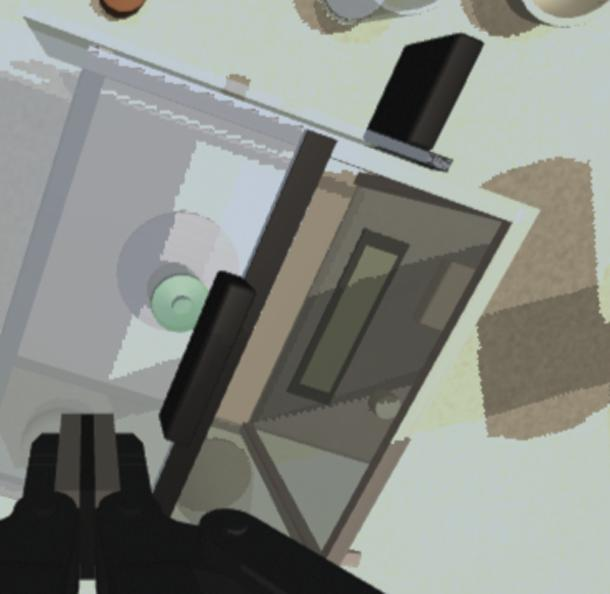

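```bash
sed -i 's/^W=.*/W=[((-125,-40,70),(541,229)),((-125,50,70),(503.5,295)),((-70,0,58),(481.5,241.5)),((-30,-103,239),(597,177))]/' fit2.py
cat >> fit2.py <<'E'
    def pix2(p,u,z):
        f=240/np.tan(np.radians(p['vfov']/2)); d=R.from_quat(p['rotation']).apply([(u[0]-p['cx'])/f,-(u[1]-p['cy'])/f,-1]); o=np.array(p['xyz']); return o+d*(z-o[2])/d[2]
    def inb(q,X): 
        c,s=np.cos(q[2]),np.sin(q[2]);d=X[:2]-q[:2]; return np.array([c*d[0]+s*d[1],-s*d[0]+c*d[1]])
    res2=lambda a: res(np.r_[a,0,0,0])
    r=least_squares(res2,[578,162,-.18],loss='soft_l1'); q=r.x
    print(q,np.degrees(q[2])); print(np.round(res2(q).reshape(-1,2),1).tolist())
    print("top",inb(q,pix2(pw,(394,263),258)), inb(q,pix2(ps,(190+303/3.3,150+198/3.3),258)),inb(q,pix2(pd,(235+409/3.3,180+97/3.3),250)))
    print("side tab outer top mid",inb(q,pix2(pw,(546,74),233)))
    s=arm.read_state(); print(inb(q,s['position']),s['position'])
E
python3 fit2.py
```

```text
[ 5.79210298e+02  1.62324217e+02 -1.98649084e-01 -1.02304085e+00
 -6.63514259e-01 -4.21863092e-02] -11.381754109422086
[[-1.1, -1.0], [-0.2, -1.6], [0.5, -4.7], [0.4, -0.5], [-0.3, -0.9], [-0.5, -0.4], [0.1, -0.8], [0.1, -3.4], [-0.1, 0.3], [-0.7, -0.6], [-0.3, -0.1], [-0.7, -1.4], [-1.3, -2.2], [-0.5, -2.1], [-0.6, -2.2], [-1.5, -2.3], [-2.4, 1.2], [1.0, 1.9], [-3.6, 3.1], [0.1, -4.7]]
[ 5.80921321e+02  1.63386578e+02 -1.92100926e-01] -11.00657228585671
[[-1.3, -0.9], [-0.3, -1.0], [-0.2, -5.3], [-0.2, -0.1], [-4.0, -0.4], [-1.1, -0.3], [0.8, 1.1], [0.9, -3.7], [0.2, 0.7], [-0.5, -0.6], [0.2, -0.1], [0.4, -1.7], [-1.0, -2.7], [1.8, -2.8], [-1.1, -0.9], [-1.7, -2.2], [-0.7, 1.0], [2.1, 2.6], [-3.9, 3.5], [3.6, -5.9]]
top [ 80.00233015 -11.09409793] [71.75020054 -0.38916547] [77.33812569 -5.37410175]
side tab outer top mid [  27.36011611 -145.37377635]
[124.35854436  -0.8508016 ] [702.82988966 138.80869471 509.80403388]
```

Call:
{"name": "play_rows", "arguments": {
  "moves": [
    [[0,0,-0.1],-0.3,1],
    [[0,0,-0.22],-0.57,1],
    [[0,0,-0.29],-0.57,1],
    [[0,0,-0.29],-0.57,1],
    [[0,0,-0.29],-0.57,1]
  ]
}}

```text
clock: 4.3
position: [703.0, 139.0, 424.4]
ee_rot: [-0.636, 0.772, -0.001, 0.001]
contact_force: [-0.2, -0.8, 0.7]
gripper_width: 0.3
```

```bash
python3 - <<'E'
from h import *
p=shot("side","s3");print(arm.read_state()['contact_force'])
im=cv2.imread('pics/s3.png');cv2.imwrite('pics/s3z.png',cv2.resize(im[130:330,250:470],None,fx=2.9,fy=2.9,interpolation=cv2.INTER_CUBIC))
E
```

```text
[0.13023838 0.08281102 0.3890285 ]
```

View pics/s3z.png

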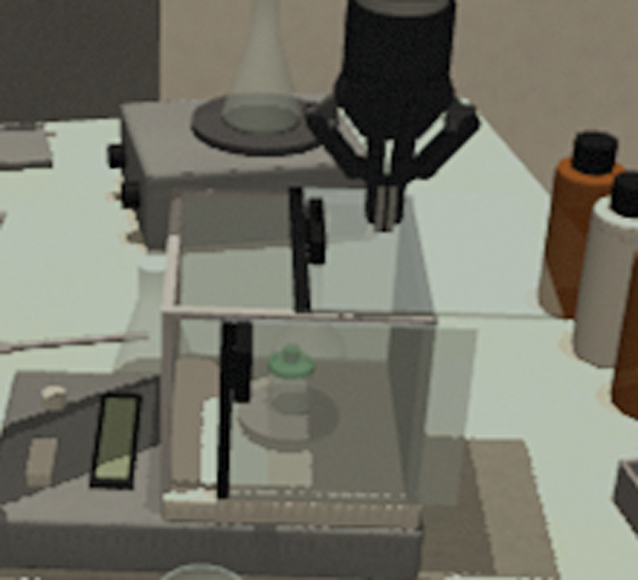

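Call:
{"name": "play_rows", "arguments": {
  "moves": [
    [[-0.04,0.008,-0.01],0,1],
    [[-0.08,0.016,-0.01],0,1],
    [[-0.12,0.023,-0.01],0,1],
    [[-0.16,0.031,-0.01],0,1],
    [[-0.2,0.039,-0.01],0,1],
    [[-0.24,0.047,-0.01],0,1],
    [[-0.28,0.055,-0.01],0,1],
    [[-0.31,0.06,-0.01],0,1],
    [[-0.33,0.064,-0.01],0,1],
    [[-0.34,0.066,-0.01],0,1]
  ]
}}

```text
clock: 5.6
position: [600.6, 158.9, 421.7]
ee_rot: [-0.636, 0.772, -0.001, 0.001]
contact_force: [2.0, 0.7, 1.3]
gripper_width: 0.2
```

```bash
python3 - <<'E'
from h import *
p=shot("side","s4");print(arm.read_state()['contact_force'])
im=cv2.imread('pics/s4.png');cv2.imwrite('pics/s4z.png',cv2.resize(im[130:330,250:470],None,fx=2.9,fy=2.9,interpolation=cv2.INTER_CUBIC))
E
```

```text
[-0.03997594  0.58886185 -0.73508144]
```

View pics/s4z.png

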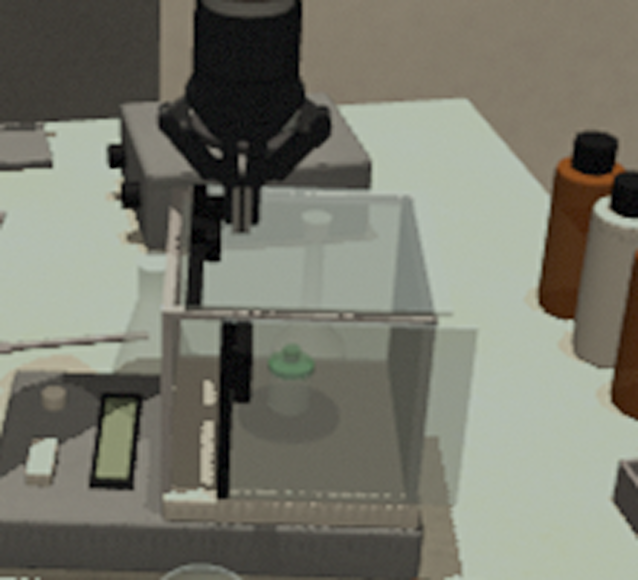

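Call:
{"name": "play_rows", "arguments": {
  "moves": [
    [[-0.01,0.002,0],0,1],
    [[-0.02,0.004,0],0,1],
    [[-0.03,0.006,0],0,1],
    [[-0.035,0.007,0],0,1]
  ]
}}

```text
clock: 6.15
position: [589.7, 161.0, 421.5]
ee_rot: [-0.636, 0.772, -0.0, 0.001]
contact_force: [1.5, 1.3, 0.3]
gripper_width: -0.2
```

Call:
{"name": "play_rows", "arguments": {
  "moves": [
    [[-0.007,0.001,0],0,1],
    [[-0.014,0.003,0],0,1],
    [[-0.014,0.003,0],0,1]
  ]
}}

```text
clock: 6.52
position: [586.9, 161.5, 421.7]
ee_rot: [-0.636, 0.772, -0.002, 0.003]
contact_force: [8.9, -1.8, -2.3]
gripper_width: 0.4
```

Call:
{"name": "play_rows", "arguments": {
  "moves": [
    [[-0.012,0.002,0],0,1],
    [[-0.012,0.002,0],0,1]
  ]
}}

```text
clock: 6.78
position: [585.5, 161.5, 421.8]
ee_rot: [-0.636, 0.772, -0.005, 0.006]
contact_force: [13.0, -3.5, -5.5]
gripper_width: -0.1
```

Call:
{"name": "play_rows", "arguments": {
  "moves": [
    [[0.05,-0.01,0],0,1],
    [[0.06,-0.012,0.15],0,1],
    [[0.08,-0.05,0.2],0,1],
    [[0.1,-0.2,0.2],0,1],
    [[0.11,-0.35,0.2],0,1],
    [[0.117,-0.45,0.2],0,1],
    [[0.117,-0.468,0.2],0,1],
    [[0.117,-0.468,0.2],0,1]
  ]
}}

```text
clock: 7.78
position: [620.5, 20.9, 481.4]
ee_rot: [-0.636, 0.772, -0.004, 0.005]
contact_force: [0.1, -0.7, -0.3]
gripper_width: 0.1
```

```bash
python3 - <<'E'
from h import *
p=shot("side","s5");print(arm.read_state()['contact_force'])
im=cv2.imread('pics/s5.png');cv2.imwrite('pics/s5z.png',cv2.resize(im[130:330,250:470],None,fx=2.9,fy=2.9,interpolation=cv2.INTER_CUBIC))
p=shot("wrist","w5")
p=shot("scene","sc5")
im=cv2.imread('pics/sc5.png');cv2.imwrite('pics/sc5z.png',cv2.resize(im[120:330,190:410],None,fx=2.8,fy=2.8,interpolation=cv2.INTER_CUBIC))
E
```

```text
[ 0.33686717  0.58348745 -0.31361368]
```

View pics/s5z.png

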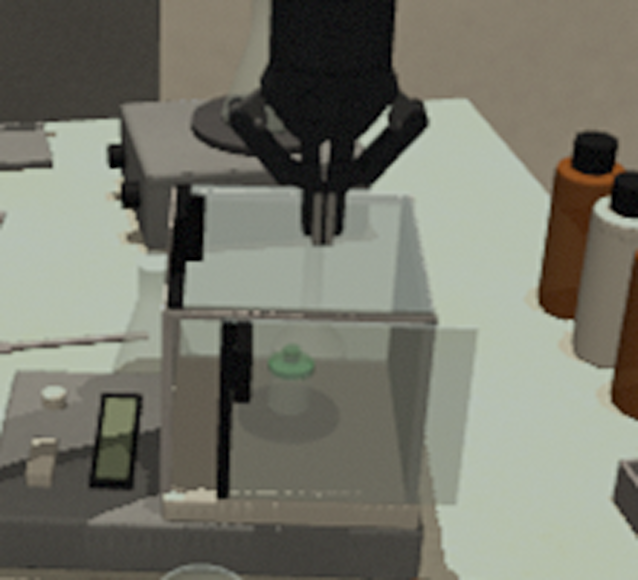

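View pics/w5.png

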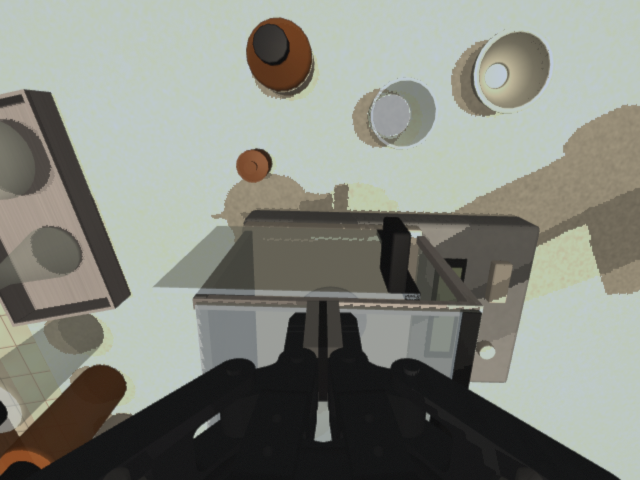

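View pics/sc5z.png

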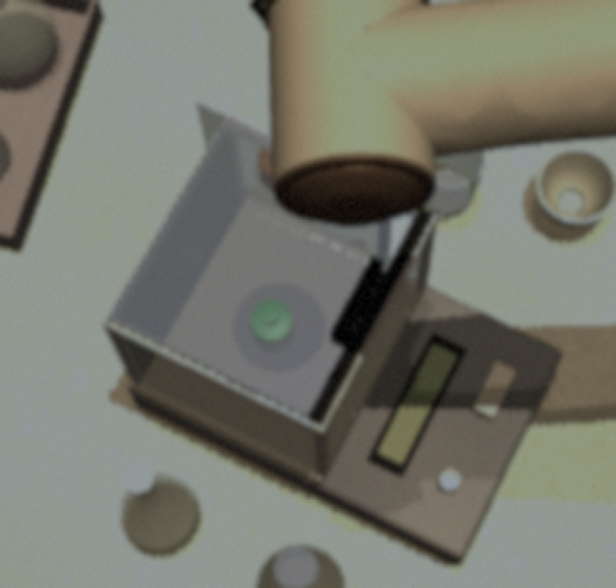

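```bash
python3 - <<'E'
from h import *
p=arm.get_image("wrist")
def pix2(p,u,z):
    f=240/np.tan(np.radians(p['vfov']/2)); d=R.from_quat(p['rotation']).apply([(u[0]-p['cx'])/f,-(u[1]-p['cy'])/f,-1]); o=np.array(p['xyz']); return o+d*(z-o[2])/d[2]
def inb(q,X):
    c,s=np.cos(q[2]),np.sin(q[2]);d=X[:2]-q[:2]; return np.array([c*d[0]+s*d[1],-s*d[0]+c*d[1]])
q=np.array([580.9,163.4,-.192])
for u,z in [((382,218),233),((405,218),233),((388,290),233),((404,292),233),((195,302),239),((479,304),239),((500,282),70),((487,353),70)]: print(u,z,inb(q,pix2(p,u,z)))
s=arm.read_state()['position'];print(inb(q,s),proj(p,s-[0,0,173]),p['xyz'])
E
```

```text
(382, 218) 233 [  34.12781176 -157.7882868 ]
(405, 218) 233 [  20.30871553 -157.83484297]
(388, 290) 233 [  27.83013917 -110.04740635]
(404, 292) 233 [  17.46120468 -108.69667632]
(195, 302) 239 [ 151.42091377 -103.65680066]
(479, 304) 239 [ -29.00343566 -103.55886605]
(500, 282) 70 [-125.44615409  -42.77450255]
(487, 353) 70 [-124.18101888   49.9810823 ]
[  65.88383142 -131.15431482] [[329.43041428 321.29735802]] [605.67289561 -58.95226054 449.49559054]
```

Call:
{"name": "play_rows", "arguments": {
  "moves": [
    [[0,0,-0.12],0,1],
    [[0,0,-0.24],0,1],
    [[0,0,-0.33],0,1],
    [[0,0,-0.33],0,1],
    [[-0.04,0.008,-0.33],0,1],
    [[-0.08,0.016,-0.33],0,1],
    [[-0.11,0.022,-0.33],0,1],
    [[-0.14,0.027,-0.33],0,1],
    [[-0.16,0.031,-0.33],0,1],
    [[-0.17,0.033,-0.33],0,1]
  ]
}}

```text
clock: 9.22
position: [569.3, 32.1, 383.2]
ee_rot: [-0.636, 0.771, -0.005, 0.006]
contact_force: [1.6, 0.5, 1.1]
gripper_width: -0.4
```

Call:
{"name": "play_rows", "arguments": {
  "moves": [
    [[-0.01,0.002,0],0,1],
    [[-0.02,0.004,0],0,1],
    [[-0.02,0.004,0],0,1]
  ]
}}

```text
clock: 9.6
position: [563.0, 33.2, 382.9]
ee_rot: [-0.636, 0.771, -0.004, 0.006]
contact_force: [0.4, -0.2, -0.4]
gripper_width: -0.1
```

```bash
python3 - <<'E'
from h import *
p=shot("side","s6");print(arm.read_state()['contact_force'])
im=cv2.imread('pics/s6.png');cv2.imwrite('pics/s6z.png',cv2.resize(im[130:330,250:470],None,fx=2.9,fy=2.9,interpolation=cv2.INTER_CUBIC))
E
```

```text
[ 0.56129891 -0.01094984  0.95622078]
```

View pics/s6z.png

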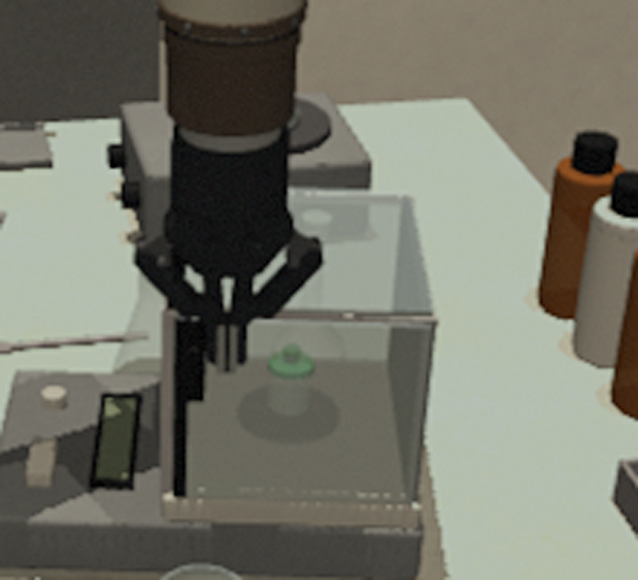

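Call:
{"name": "play_rows", "arguments": {
  "moves": [
    [[-0.007,0.001,0],0,1],
    [[-0.014,0.003,0],0,1],
    [[-0.014,0.003,0],0,1]
  ]
}}

```text
clock: 10.02
position: [558.7, 34.1, 382.8]
ee_rot: [-0.636, 0.771, -0.004, 0.005]
contact_force: [1.4, 0.6, -0.1]
gripper_width: 0.2
```

Call:
{"name": "play_rows", "arguments": {
  "moves": [
    [[-0.01,0.002,0],0,1],
    [[-0.015,0.003,0],0,1]
  ]
}}

```text
clock: 10.28
position: [556.8, 34.4, 383.1]
ee_rot: [-0.637, 0.771, -0.008, 0.009]
contact_force: [16.5, -6.4, -8.7]
gripper_width: -0.2
```

Call:
{"name": "play_rows", "arguments": {
  "moves": [
    [[0.03,-0.006,0],0,1],
    [[0.05,-0.01,0.05],0,1],
    [[0.05,-0.01,0.2],0,1],
    [[0.05,-0.01,0.32],0,1],
    [[-0.1,0.12,0.33],0,1],
    [[-0.24,0.25,0.33],0,1],
    [[-0.355,0.376,0.33],0,1],
    [[-0.355,0.376,0.33],0,1],
    [[-0.355,0.376,0.33],0,1]
  ]
}}

```text
clock: 11.4
position: [450.1, 147.2, 481.9]
ee_rot: [-0.637, 0.771, -0.008, 0.008]
contact_force: [0.6, 0.2, 0.5]
gripper_width: -0.0
```

```bash
python3 - <<'E'
from h import *
p=shot("side","s7");print(arm.read_state()['contact_force'])
im=cv2.imread('pics/s7.png');cv2.imwrite('pics/s7z.png',cv2.resize(im[130:330,230:450],None,fx=2.9,fy=2.9,interpolation=cv2.INTER_CUBIC))
p=shot("wrist","w7");s=arm.read_state()['position'];print(proj(p,s-[0,0,173]))
for P in [(-125,-40,70),(-125,50,70),(-10,-145,233),(-10,0,261)]: print(P,proj(p,bal([580.9,163.4],-.192,[P])))
E
```

```text
[-0.53269532 -0.43550057  0.68908258]
[[332.16777968 320.801072  ]]
(-125, -40, 70) [[332.29093033 204.52819613]]
(-125, 50, 70) [[331.61861586 283.15169114]]
(-10, -145, 233) [[122.9562904   78.48955245]]
(-10, 0, 261) [[139.95590066 338.18769476]]
```

View pics/s7z.png

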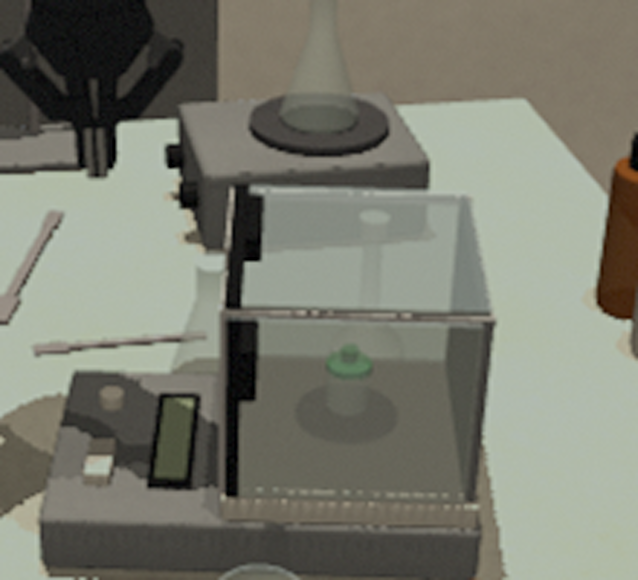

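View pics/w7.png

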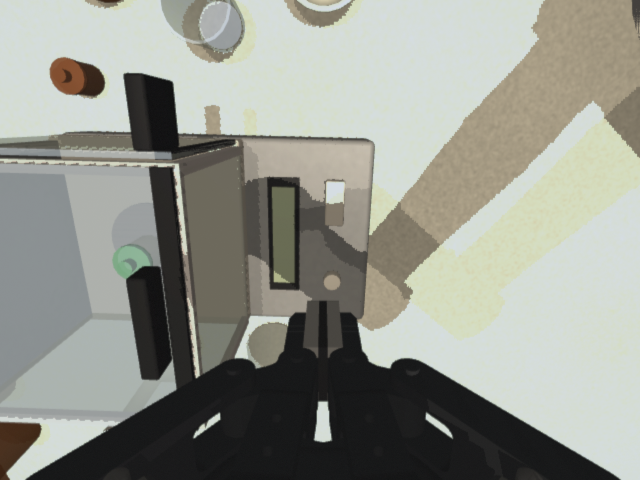

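Call:
{"name": "play_rows", "arguments": {
  "moves": [
    [[0,0,-0.2],0,1],
    [[0,0,-0.4],0,1],
    [[0,0,-0.58],0,1],
    [[0,0,-0.7],0,1],
    [[0,0,-0.755],0,1],
    [[0,0,-0.755],0,1],
    [[0,0,-0.755],0,1]
  ]
}}

```text
clock: 12.38
position: [451.5, 146.5, 255.7]
ee_rot: [-0.636, 0.772, -0.008, 0.009]
contact_force: [0.2, 0.7, -0.6]
gripper_width: -0.1
```

```bash
python3 - <<'E'
from h import *
p=shot("side","s8");s=arm.read_state();print(s['contact_force'],s['position'])
im=cv2.imread('pics/s8.png');cv2.imwrite('pics/s8z.png',cv2.resize(im[180:340,220:400],None,fx=3.4,fy=3.4,interpolation=cv2.INTER_CUBIC))
p=shot("wrist","w8")
E
```

```text
[-0.36643465 -0.26494928  0.5341443 ] [451.4458669  146.63306375 256.02684214]
```

View pics/s8z.png

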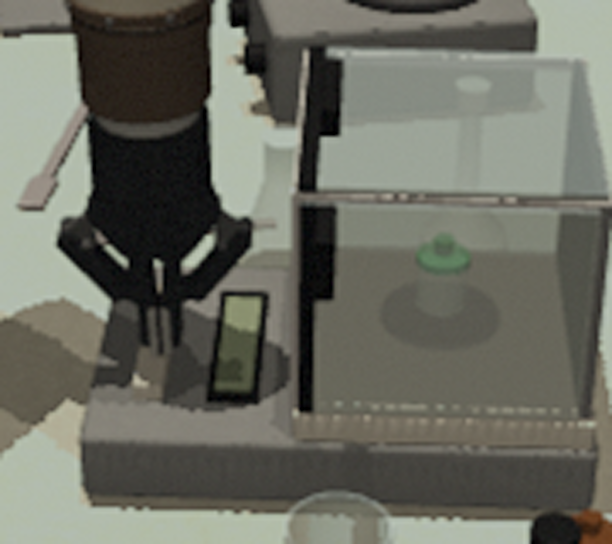

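View pics/w8.png

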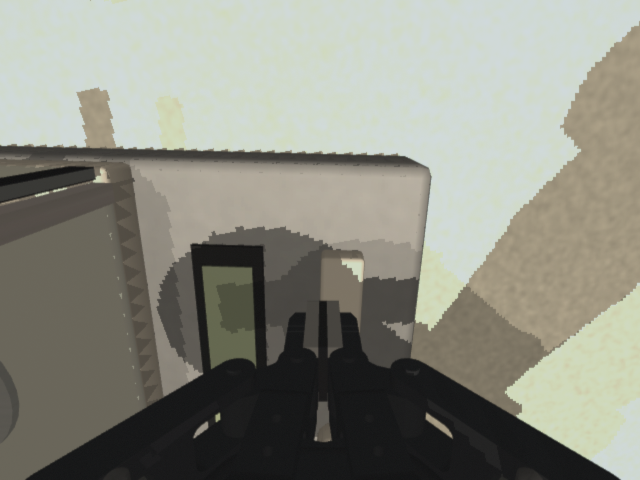

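```bash
cat >> h.py <<'E'
def pix2(p,u,z):
    f=240/np.tan(np.radians(p['vfov']/2)); d=R.from_quat(p['rotation']).apply([(u[0]-p['cx'])/f,-(u[1]-p['cy'])/f,-1]); o=np.array(p['xyz']); return o+d*(z-o[2])/d[2]
def inb(q,X):
    c,s=np.cos(q[2]),np.sin(q[2]);d=X[:2]-q[:2]; return np.array([c*d[0]+s*d[1],-s*d[0]+c*d[1]])
Q=np.array([580.9,163.4,-.192])
E
python3 - <<'E'
from h import *
p=arm.get_image("wrist"); s=arm.read_state()
print(s['ee_rot'])
tip=s['position']+R.from_quat(s['ee_rot']).apply([0,0,173]); print(tip,inb(Q,tip),proj(p,tip))
print(inb(Q,pix2(p,(320,251),70)),inb(Q,pix2(p,(363,252),70)),inb(Q,pix2(p,(430,172),58)))
E
```

```text
[-0.63597132  0.7716145  -0.00780212  0.00952217]
[455.42532009 146.76829672  83.21080389] [-119.99532305  -40.26948348] [[324.08152359 322.34544861]]
[-117.91085994  -68.38376892] [-136.93107942  -68.05714061] [-166.27377326 -101.51863925]
```

Call:
{"name": "play_rows", "arguments": {
  "moves": [
    [[-0.022,0.003,0],0,1],
    [[-0.022,0.003,-0.02],0,1],
    [[-0.022,0.003,-0.03],0,1],
    [[-0.022,0.003,-0.036],0,1],
    [[-0.022,0.003,-0.036],0,1]
  ]
}}

```text
clock: 13.15
position: [444.6, 147.7, 245.1]
ee_rot: [-0.636, 0.772, -0.008, 0.009]
contact_force: [-0.4, -1.0, -0.5]
gripper_width: -0.0
```

Call:
{"name": "play_rows", "arguments": {
  "moves": [
    [[0,0,-0.006],0,1],
    [[0,0,-0.012],0,1],
    [[0,0,-0.012],0,1]
  ]
}}

```text
clock: 13.52
position: [444.7, 147.8, 241.6]
ee_rot: [-0.636, 0.772, -0.008, 0.009]
contact_force: [0.5, 0.6, 2.2]
gripper_width: -0.1
```

Call:
{"name": "play_rows", "arguments": {
  "moves": [
    [[0,0,-0.007],0,1],
    [[0,0,-0.014],0,1],
    [[0,0,-0.014],0,1]
  ]
}}

```text
clock: 13.9
position: [444.7, 147.8, 238.2]
ee_rot: [-0.636, 0.771, -0.008, 0.009]
contact_force: [-3.3, -0.5, 9.6]
gripper_width: 0.3
```

Call:
{"name": "play_rows", "arguments": {
  "moves": [
    [[0,0,-0.007],0,1],
    [[0,0,-0.01],0,1],
    [[0,0,-0.01],0,1]
  ]
}}

```text
clock: 14.28
position: [444.6, 147.9, 237.6]
ee_rot: [-0.637, 0.771, -0.008, 0.009]
contact_force: [-8.3, -0.2, 22.9]
gripper_width: 0.1
```

Call:
{"name": "play_rows", "arguments": {
  "moves": [
    [[0,0,0.03],0,1],
    [[0,0,0.1],0,1],
    [[0,0,0.3],0,1],
    [[0,0,0.5],0,1],
    [[-0.1,0.1,0.65],0,1],
    [[-0.15,0.25,0.7],0,1],
    [[-0.15,0.4,0.7],0,1],
    [[-0.15,0.5,0.7],0,1],
    [[-0.15,0.5,0.7],0,1],
    [[-0.15,0.5,0.7],0,1]
  ]
}}

```text
clock: 15.52
position: [399.5, 297.5, 447.1]
ee_rot: [-0.637, 0.771, -0.008, 0.009]
contact_force: [-0.0, 0.2, 0.2]
gripper_width: -0.0
```

```bash
python3 - <<'E'
from h import *
p=shot("side","s9");s=arm.read_state();print(s['contact_force'],s['position'],s['clock'])
for t in ["top_handle","tare_key_top","side_handle"]:
  for d in arm.look_for(t,p)[:1]: print(t,inb(Q,np.array(d['centre'])),d['centre'][2],d['conf'])
im=cv2.imread('pics/s9.png');cv2.imwrite('pics/s9z.png',cv2.resize(im[180:400,220:420],None,fx=2.7,fy=2.7,interpolation=cv2.INTER_CUBIC))
p=shot("scene","sc9")
im=cv2.imread('pics/sc9.png');cv2.imwrite('pics/sc9z.png',cv2.resize(im[120:330,190:410],None,fx=2.8,fy=2.8,interpolation=cv2.INTER_CUBIC))
for t in ["top_handle","tare_key_top","side_handle"]:
  for d in arm.look_for(t,p)[:1]: print(t,inb(Q,np.array(d['centre'])),d['centre'][2],d['conf'])
E
```

```text
[-1.00874019  0.79363541 -0.82808164] [399.56850605 297.15242009 447.29945975] 15.575
top_handle [ 61.6310333  -16.23778723] 236.3 0.59
tare_key_top [  58.06562269 -106.37444929] 163.5 0.68
side_handle [  55.79155515 -106.20528411] 162.8 0.79
top_handle [61.08642986 -0.85911996] 242.3 0.74
tare_key_top [-124.76518516  -38.92323949] 71.8 0.62
side_handle [  -9.61747833 -121.36537443] 232.9 0.76
```

View pics/s9z.png

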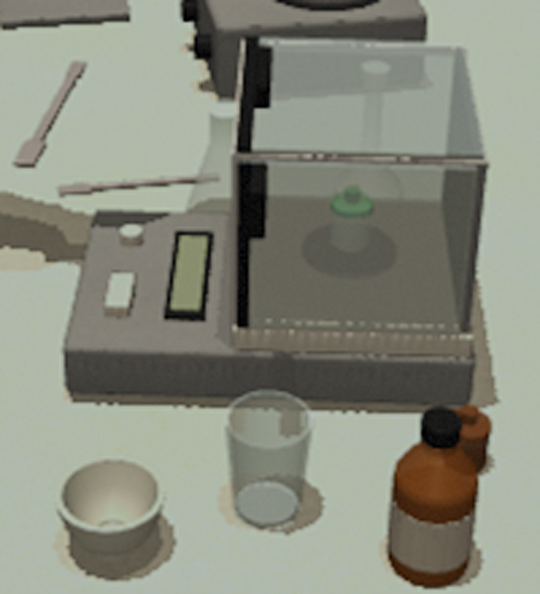

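View pics/sc9z.png

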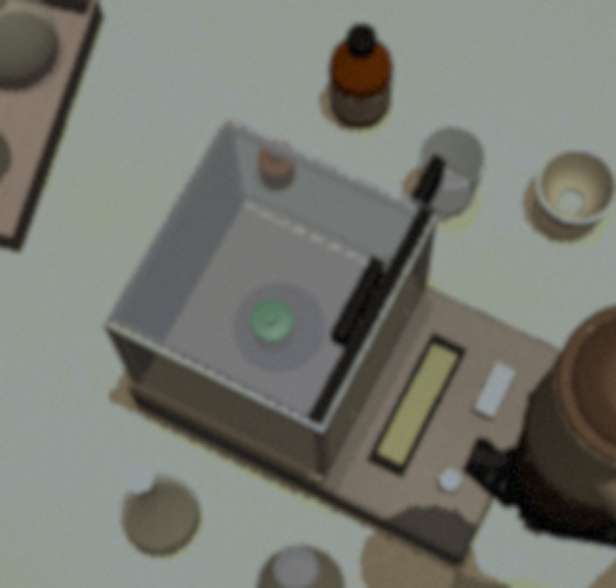

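```bash
python3 -c "
from bench import arm
print(arm.job_done())"
```

```text
the job is handed in; nothing more can be done
None
```

I shut the top pane first, then the side door, each with the closed fingertips. After that I pressed the tare key and let it come back up. The job was handed in at about 15.6 s of the 56 s allowed.

**Top pane and side door:** I pushed each one until it met its end stop. The force rose from about 1.5 N while sliding to about 13 N on the top pane and 16 N on the side door. In the last pictures the bars are at the front frame and neither pane overhangs at the back. The scene-camera detector put the side handle at balance x ≈ -9.6, against -10 when shut.

**Tare key:** The tips moved down about 5 mm on it and the force reached 23 N, well past the 4.6 N needed to bottom it. In the last scene picture it is back up, at z ≈ 72 mm measured against 70 mm when up.

**Everything else:** I did not touch the power key. As far as the last two pictures show, the weighing bottle, the other glassware and the spatulas had not moved. The arm was clear at hand-in, reading under 2 N.

**Checks that disagreed:**
- In the last side-camera picture, the detector gave clearly wrong positions for the side handle and tare key, on the shield glass at x ≈ 57. I went by the pictures and the contact forces instead.
- For the top handle, both cameras reported about the middle of the pane (x ≈ 61) rather than the bar.
- An earlier fit of the balance's pose was off by a few pixels at some frame corners. Just above the tare key, the wrist picture showed the tips about 7 mm off its centre, so I corrected that before pressing.

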